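# Stage turned parts by diameter on the inspection rail

## Robot

A 6-joint arm with a two-finger parallel gripper is mounted at the origin on a cart in front of the work surface, level with it; the furniture and walls round the work are solid. World frame = base frame: x ahead of the robot, y to its left, z up, the work surface at z = 0. Lengths are in m, angles in rad, forces in N, time in s.
With the tool pointing down it reaches from about 0.2 to 0.875 m from the base axis. Payload 3.4 kg.
Tool frame: the origin (TCP) lies between the finger pads; the fingertips stand 17 mm ahead of it and the grasp point (between the pads) lies 2 mm behind it (arm.nose_length is the distance from the TCP to the fingertips, in m); z points along the fingers, y is the line along which they close (so a half turn about z gives the same grasp; the last joint's range is limited). The gripper opens to 94 mm and grips with 3 to 60 N. Pads are 16 mm wide; open, the fingers measure 119 mm over their backs; the gripper's body (75 mm by 177 mm) begins 78 mm behind the grasp point.
Start: joints at [-1.259, 0.276, 1.505, -0, 1.361, -0.121], TCP at [0.241, -0.522, 0.222] pointing down, gripper open.
Joint ranges: [-2.89, 2.89], [-0.75, 2.08], [0.22, 2.7], [-1.18, 4.32], [0.11, 2.71], [-2.7, 2.7]. Speed limits (rad/s): [2.57, 2.57, 3.14, 3.14, 3.14, 3.14].

## Interface

Orientations are given as a unit quaternion [x, y, z, w].
In Python, from workcell import arm gives the robot as it stands. The module is installed in compiled form; this text tells all that it offers.
- The arm moves only by the shell command python3 -m pendant 'ROWS' [OPENING] [FORCE]. ROWS is a JSON object of lists of equal length, an entry for each row: "delta_pos": the shift along the tool's x, y, z in cm, a list of three; "twist": the turn about the tool's z in degrees. In form: {"delta_pos": [[x, y, z], ...], "twist": [twist, ...]}. A call has 1 to 12 rows; each row shifts and turns the commanded pose from where the row before left it, along the tool's axes as they then stand; what a row does not reach is not made up. A row lasts 1/8 s, in which the tool goes at most 62.5 mm and 10.7 degrees, less where a joint would pass 70% of its speed; a pose out of reach is approached as far as the arm can. A call with a gripper value outside its range is refused whole. OPENING is the opening, from -1 (shut) to 1 (fully open), set as the call begins (- or left out, the last holds). The fingers move at their own pace and stop on an object; FORCE is the grip in N (left out, the last holds). Time passes only in rows, so rows that do not move let the fingers close. It gives the time, the measured TCP pose, the force, the opening and the grip force at its end, in the units of the state.
- arm.read_state(): the state, without advancing time (a new reading comes with each control period).
- arm.snapshot(name): name is "scene" or "top" or "wrist"; returns a dict with "color" (480x640x3 uint8, red, green, blue), "fx", "fy", "cx", "cy" (pixels), "extrinsics" (4x4, takes a point from camera to world coordinates). Camera axes: x right, y up, looking along -z (the intrinsics and any distortion apply to the point x, -y, -z); pixel columns grow to the right and rows downward; lengths in m; the calibration is good to about 2 mm. The wrist camera is an equidistant fisheye: a pixel r from the principal point sees the ray r / f radians off the axis. A picture is of the moment at which its call begins. There is no depth.
- arm.close_job(): hands the job in; it is judged then, once.
The state is a dict: "time_s": time; "joints": joint angles; "joint_velocities": joint speeds; "effort": joint torques, N m; "position": TCP position; "tool_rot": TCP orientation; "ft_force": force on the tool from outside, world axes, zero at the start; "moment": the same for the moment, N m; "gripper_width": opening from 0.0 (shut) to 1.0 (fully open); "grasp_force": force on a finger pad.
Only numpy, scipy, OpenCV 4.12 (cv2) and the standard library are available. Lean on these libraries where they do the work, as an engineer would, in place of code of your own. Each camera call takes 0.05 s, during which the arm holds its last target. There are 200 camera calls.

## Task

Line the four loose steel parts up on the staging rail for inspection, in order of outside diameter: the largest on the seat next to the tall end stop, then each smaller one on the next seat, the smallest at the far end by the low foot. Set each down flat, the same way up as it lay, centred on its round seat (within about 1 cm), and leave it there.

Things in the scene. Friction and masses are not known exactly. Their poses are not given: they have to be found in the camera images.
- flange: turned steel flange, a 56 mm disc with a narrower boss on top, 20 mm high in all (grip it within the lowest 8 mm, on the disc); origin at the centre of its underside, z up along its axis. Loose, lies flat on the desk in front of the rail at the start, right side up; grasp across its outside from above
- ring_gauge: plain smooth steel ring with a bore, 43 mm outside diameter, 14 mm high; origin at the centre of its underside, z up along its axis. Loose, lies flat on the desk in front of the rail at the start, right side up; grasp across its outside from above
- gear: small steel spur gear with a short hub on top, 33 mm over the teeth, the toothed disc about 9 mm high, 12 mm with the hub; origin at the centre of its underside, z up along its axis. Loose, lies flat on the desk in front of the rail at the start, right side up; grasp across its outside from above
- spacer: small plain steel sleeve with a bore, 23 mm outside diameter, 14 mm high; origin at the centre of its underside, z up along its axis. Loose, lies flat on the desk in front of the rail at the start, right side up; grasp across its outside from above
- rail: staging rail: fixed flat aluminium bar, 354 x 70 mm, 10 mm thick, lying roughly from left to right; its four equal seats stand in a row along its middle, 75 mm apart: seat_a, b, c, d from left to right. Origin at the centre of its underside, y along it towards seat_a, z up. Mind the measuring machine at the back left: its screen overhangs the desk beyond x 0.54, left of y 0.14, from 0.45 m up
- seat_a: seat at the robot's left end of the staging rail: round flat black rubber pad, 64 mm across, with a thin bright ring and a small centre ring on top; origin at the centre of its top surface, which lies 12 mm above the desk and 2 mm above the rail's top. The seats' y axes all run along the rail from seat_d towards seat_a, x across it (away from the robot).
- seat_b: second seat from the left: round flat black rubber pad, 64 mm across, with a thin bright ring and a small centre ring on top; origin at the centre of its top surface, which lies 12 mm above the desk and 2 mm above the rail's top. The seats' y axes all run along the rail from seat_d towards seat_a, x across it (away from the robot).
- seat_c: third seat from the left: round flat black rubber pad, 64 mm across, with a thin bright ring and a small centre ring on top; origin at the centre of its top surface, which lies 12 mm above the desk and 2 mm above the rail's top. The seats' y axes all run along the rail from seat_d towards seat_a, x across it (away from the robot).
- seat_d: seat at the robot's right end of the rail: round flat black rubber pad, 64 mm across, with a thin bright ring and a small centre ring on top; origin at the centre of its top surface, which lies 12 mm above the desk and 2 mm above the rail's top. The seats' y axes all run along the rail from seat_d towards seat_a, x across it (away from the robot).
- end_stop: tall grey block across one end of the rail: 20 mm along the rail, 70 mm across it, top 55 mm above the desk (3 mm more at its two bolt heads); origin at the centre of its underside, 52 mm from the centre of the nearest seat. It stands at either end of the rail; the other end has only a low grey foot, its top 16 mm above the desk. Fixed

How it is judged:
At the end, for the whole second after the job is handed in: From the end stop outward the seats carry flange, ring gauge, gear, spacer; each part's origin within 12 mm of the centre of its seat's top, tilted less than 0.1 rad from upright, and at rest (below 10 mm/s) (((horizontal distance between end_stop and seat_a below 0.09 m and distance between flange and seat_a below 0.012 m and distance between ring_gauge and seat_b below 0.012 m and distance between gear and seat_c below 0.012 m and distance between spacer and seat_d below 0.012 m) or (horizontal distance between end_stop and seat_d below 0.09 m and distance between flange and seat_d below 0.012 m and distance between ring_gauge and seat_c below 0.012 m and distance between gear and seat_b below 0.012 m and distance between spacer and seat_a below 0.012 m)) and angle between each of flange, ring_gauge, gear, spacer's own z axis and vertical below 0.1 rad and linear speed of each of flange, ring_gauge, gear, spacer below 0.01 m/s); the robot touches nothing.
It also fails if it takes over 102 s, if anything falls off the work surface, if the arm or the gripper's body presses on something with over 40 N, if the wrist force passes 120 N, or if a joint passes its speed limit or range.

## Working session

There is one attempt and no reset: what is moved stays moved. The work goes in short steps, Python scripts to look and compute and a shell command to move; the robot and the scene stay as the last step left them, time stands still between calls to the robot, and variables do not carry over. Pictures are saved under pics/ and viewed, at most 14 in all, crops included, and the job is handed in when it is done.

```bash
mkdir -p pics; cat > h.py <<'E'
import numpy as np, cv2
from workcell import arm
from scipy.spatial.transform import Rotation as R
def ray(s,u,v,fish=False):
    x=(u-s["cx"])/s["fx"]; y=(v-s["cy"])/s["fy"]
    if fish:
        r=np.hypot(x,y); k=np.sin(r)/r if r>1e-9 else 1; d=np.array([x*k,-y*k,-np.cos(r)])
    else: d=np.array([x,-y,-1.])
    E=np.array(s["extrinsics"]); return E[:3,3],E[:3,:3]@d
def at(s,u,v,z,fish=False):
    o,d=ray(s,u,v,fish); return o+d*(z-o[2])/d[2]
def tri(rs):
    A=0;b=0
    for o,d in rs:
        d=d/np.linalg.norm(d);P=np.eye(3)-np.outer(d,d);A=A+P;b=b+P@o
    p=np.linalg.solve(A,b); return p
def proj(s,p):
    E=np.array(s["extrinsics"]); q=E[:3,:3].T@(np.array(p)-E[:3,3]); return s["cx"]+s["fx"]*q[0]/-q[2], s["cy"]-s["fy"]*q[1]/-q[2]
def snap(n,f):
    s=arm.snapshot(n); cv2.imwrite(f"pics/{f}.png",s["color"][:,:,::-1]); import pickle; pickle.dump(s,open(f"pics/{f}.pkl","wb")); return s
E
python3 - <<'E'
from h import *
for n in("scene","top","wrist"):
    s=snap(n,n+"0"); print(n,s["fx"],s["cx"],s["cy"],np.round(s["extrinsics"],3).tolist())
print(arm.read_state())
E
```

```text
scene 589.8588846740593 309.66973140638487 234.55845476345976 [[0.61, 0.35, -0.711, -0.219], [-0.792, 0.294, -0.535, -0.651], [0.022, 0.89, 0.456, 0.535], [0.0, 0.0, 0.0, 1.0]]
top 443.56673524494215 320.86888791301675 234.64117423874728 [[-0.138, 0.969, -0.205, 0.375], [-0.99, -0.135, 0.027, -0.061], [-0.001, 0.207, 0.978, 0.892], [0.0, 0.0, 0.0, 1.0]]
wrist 371.64829954431775 312.99086896912877 235.8449019170728 [[0.419, 0.879, 0.229, 0.308], [-0.908, 0.406, 0.104, -0.492], [-0.002, -0.251, 0.968, 0.384], [0.0, 0.0, 0.0, 1.0]]
{'time_s': 0.15, 'joints': array([-1.25898195e+00,  2.76450198e-01,  1.50578300e+00,  4.77711997e-06,
        1.36070843e+00, -1.21007429e-01]), 'joint_velocities': array([-0.00091804, -0.00067436, -0.00395654, -0.00270349,  0.00068274,
       -0.00023536]), 'effort': array([ 1.82640404e-03, -4.04926980e+01, -2.37431556e+01,  7.03557394e-02,
        3.15193192e-02, -1.04574133e-04]), 'position': array([ 0.24105032, -0.52161687,  0.22182681]), 'tool_rot': array([ 9.76674294e-01,  2.14725099e-01, -6.19257347e-05, -6.71642135e-04]), 'ft_force': array([-0.23737608, -0.08190044,  0.05416687]), 'moment': array([0.02415916, 0.0202263 , 0.01738222]), 'grasp_force': 0.0, 'gripper_width': 0.9971472474326605}
```

View pics/scene0.png

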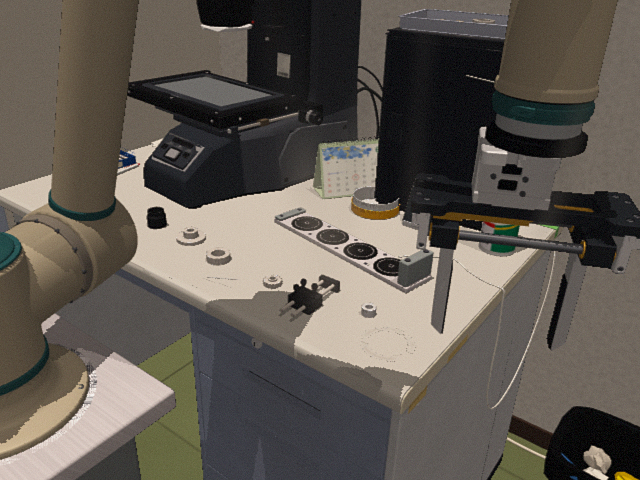

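View pics/top0.png

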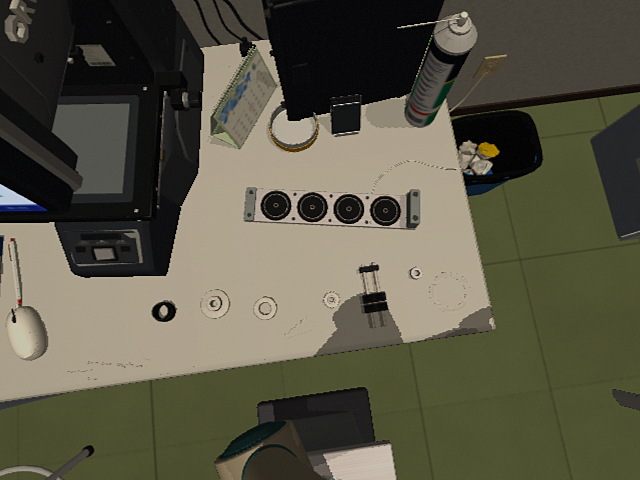

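The end stop stands at the right end, next to seat_d. In the top picture the flange is at about (215,303), ring (264,308), gear (331,299) and spacer (416,273). The seats run from (276,206) to (385,210), and a dark vise stands at (373,295). I'll zoom in to get exact centres.

```bash
python3 - <<'E'
import cv2,numpy as np
def tile(f,pts,fn,w=40,h=34,k=5):
    im=cv2.imread(f); ts=[]
    for u,v in pts:
        c=im[v-h//2:v+h//2,u-w//2:u+w//2]; c=cv2.resize(c,None,fx=k,fy=k,interpolation=cv2.INTER_CUBIC)
        for i in range(0,w,5): cv2.line(c,(i*k,0),(i*k,6 if i%10 else 12),(0,0,255),1)
        for i in range(0,h,5): cv2.line(c,(0,i*k),(6 if i%10 else 12,i*k),(0,0,255),1)
        cv2.putText(c,f"{u-w//2},{v-h//2}",(14,160),0,.45,(255,0,0),1); ts.append(c)
    return ts
a=tile("pics/top0.png",[(215,303),(264,308),(331,299),(416,273),(276,206),(313,207),(349,209),(385,210)],"")
b=tile("pics/scene0.png",[(191,235),(218,256),(272,281),(369,310),(308,224),(333,237),(361,251),(391,267)],"")
for n,t in(("tt",a),("ts",b)):
    cv2.imwrite(f"pics/{n}.png",np.vstack([np.hstack(t[:4]),np.hstack(t[4:])]))
E
```

```text
(no output)
```

View pics/tt.png

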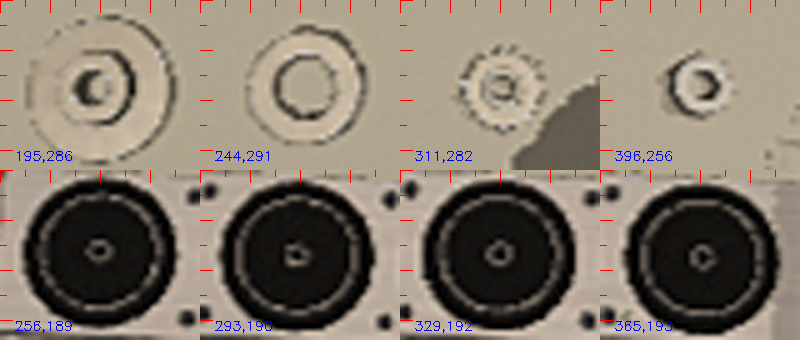

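View pics/ts.png

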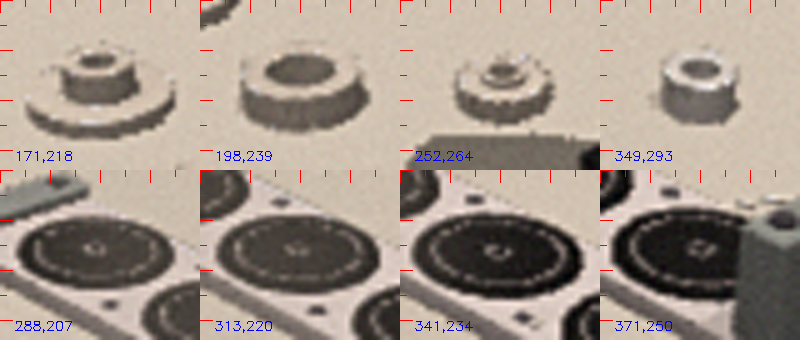

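The crops give clear centres for the bores, hubs and centre rings. Next I triangulate them.

```bash
cat > m.py <<'E'
from h import *
import pickle
T=pickle.load(open("pics/top0.pkl","rb"));S=pickle.load(open("pics/scene0.pkl","rb"))
P={"flange":((213.4,303.2),(190.6,230.2),.020),"ring":((265.2,308.1),(218,253),.014),"gear":((331.2,299.4),(272.4,278.2),.012),"spacer":((417.2,272.8),(369,306.8),.014),
"a":((275.8,205),(307,222.6),.012),"b":((312.4,207),(332.6,236),.012),"c":((349,208.8),(360.6,250.4),.012),"d":((385.6,210.4),(391.4,265.8),.012)}
for n,(t,s,z) in P.items():
    t=np.array(t)-.4;s=np.array(s)-.4
    print(n,"tri",np.round(tri([ray(T,*t),ray(S,*s)])*1e3,1),"top@z",np.round(at(T,*t,z)[:2]*1e3,1),"sc@z",np.round(at(S,*s,z)[:2]*1e3,1))
print("flange disc",at(T,214.8,303.2,.009),"vise",at(T,372,262,.03),at(T,378,326,.01),at(T,360,300,.03),at(T,386,300,.03))
q=R.from_quat(arm.read_state()["tool_rot"]);print(q.as_matrix().round(3))
E
python3 m.py
```

```text
flange tri [452.8 141.8  19.1] top@z [452.7 141.5] sc@z [451.5 140.5]
ring tri [429.6  43.8  13.5] top@z [429.8  43.4] sc@z [428.7  43.3]
gear tri [428.8 -86.8  11.2] top@z [428.8 -86.8] sc@z [427.7 -87.6]
spacer tri [ 456.7 -263.    14.3] top@z [ 457.  -263.4] sc@z [ 456.8 -262.5]
a tri [634.8  -1.3  12.6] top@z [635.2  -1.4] sc@z [ 6.357e+02 -4.000e-01]
b tri [620.3 -75.3  12.4] top@z [620.5 -75.4] sc@z [620.9 -74.8]
c tri [ 606.2 -149.2   12.5] top@z [ 606.3 -149.3] sc@z [ 606.9 -148.7]
d tri [ 592.4 -223.    13. ] top@z [ 592.6 -223.1] sc@z [ 594.1 -222.2]
flange disc [0.45244866 0.14065572 0.009     ] vise [ 0.48775919 -0.17648719  0.03      ] [ 0.36467711 -0.17041901  0.01      ] [ 0.41807638 -0.14167543  0.03      ] [ 0.41116583 -0.19124692  0.03      ]
[[ 0.908  0.419 -0.   ]
 [ 0.419 -0.908  0.001]
 [ 0.    -0.001 -1.   ]]
```

The triangulated heights agree with the text. Next I twist the tool so the fingers close across the rail (yaw about 79°).

```bash
cat > d.py <<'E'
import sys
from h import *
# usage: d.py x y z(mm) : remaining shift in tool axes, cm
st=arm.read_state(); M=R.from_quat(st["tool_rot"]).as_matrix()
psi=np.degrees(np.arctan2(M[1,0],M[0,0]))
print("t",round(st["time_s"],2),"pos",np.round(st["position"]*1e3,1),"psi",round(psi,2),"tilt",np.round(M[:2,2],3),"w",round(st["gripper_width"]*94,1),"F",st["grasp_force"])
g=np.array(list(map(float,sys.argv[1:4])))/1e3
print("delta cm",np.round(M.T@(g-st["position"])*100,2))
E
python3 -m pendant '{"delta_pos":[[0,0,0],[0,0,0],[0,0,0],[0,0,0],[0,0,0],[0,0,0]],"twist":[-9.1,-9.1,-9.1,-9.1,-9.1,-9]}' 1 30; python3 d.py 456.7 -263 110
```

```text
time_s: 0.9
position: [0.2411, -0.5218, 0.2221]
tool_rot: [0.768, 0.64, 0.0, -0.0]
ft_force: [-0.0, 0.6, 0.6]
gripper_width: 0.997
grasp_force: 0.0
t 0.9 pos [ 241.1 -521.8  222.1] psi 79.6 tilt [-0.     0.001] w 93.7 F 0.0
delta cm [29.34 16.54 11.22]
```

```bash
python3 -m pendant '{"delta_pos":[[2,1,0.5],[4,2.2,1.5],[5,2.8,2],[5,2.8,2],[5,2.8,2],[4.3,2.6,1.6],[3,1.7,1.2],[1.04,0.64,0.42],[0,0,0],[0,0,0]],"twist":[0,0,0,0,0,0,0,0,0,0]}' ; python3 d.py 456.7 -263 20
python3 - <<'E'
from h import *
snap("wrist","w1")
E
```

```text
time_s: 2.15
position: [0.4578, -0.2654, 0.1107]
tool_rot: [0.77, 0.638, -0.0, 0.001]
ft_force: [-0.2, -0.3, -0.2]
gripper_width: 1.001
grasp_force: 0.0
t 2.15 pos [ 457.8 -265.4  110.7] psi 79.22 tilt [ 0.    -0.001] w 94.1 F 0.0
delta cm [ 0.22 -0.16  9.07]
```

View pics/w1.png

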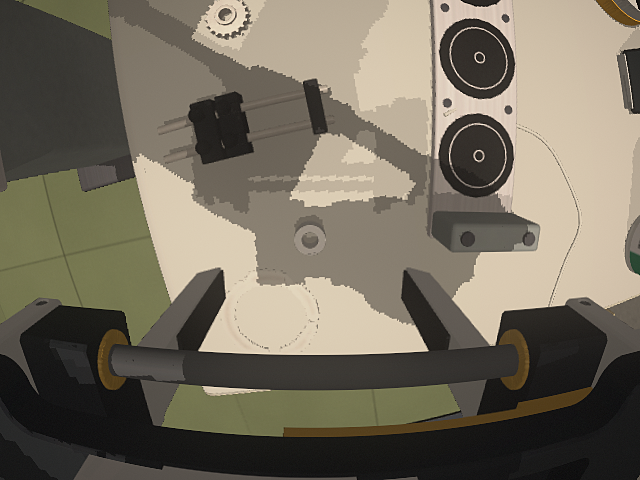

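The wrist view shows the spacer bore at (310,238) between the open fingers, seat_d at (479,156) and seat_c at (480,58). I'll check these against the first measurement.

```bash
python3 - <<'E'
from h import *
import pickle
s=pickle.load(open("pics/w1.pkl","rb"))
for n,u,v,z in(("spacer",310,238,.014),("d",479,156,.012),("c",480,58,.012),("gear",227,14,.012)): print(n,np.round(at(s,u,v,z,True)*1e3,1))
E
```

```text
spacer [ 457.  -261.5   14. ]
d [ 592.8 -223.6   12. ]
c [ 607.1 -149.9   12. ]
gear [429.8 -88.2  12. ]
```

```bash
python3 -m pendant '{"delta_pos":[[0.1,-0.08,1.5],[0.12,-0.08,2.5],[0,0,2.5],[0,0,1.7],[0,0,0.87],[0,0,0],[0,0,0]],"twist":[0,0,0,0,0,0,0]}' ; python3 d.py 456.7 -263 19
```

```text
time_s: 3.08
position: [0.4573, -0.2624, 0.02]
tool_rot: [0.77, 0.638, 0.0, 0.001]
ft_force: [-0.9, 0.0, -0.1]
gripper_width: 1.001
grasp_force: 0.0
t 3.08 pos [ 457.3 -262.4   20. ] psi 79.28 tilt [ 0.001 -0.001] w 94.1 F 0.0
delta cm [-0.07 -0.05  0.1 ]
```

```bash
python3 -m pendant '{"delta_pos":[[0,0,0.1],[0,0,0],[0,0,0],[0,0,0],[0,0,0],[0,0,0],[0,0,0],[0,0,0],[0,0,0],[0,0,0],[0,0,0],[0,0,0]],"twist":[0,0,0,0,0,0,0,0,0,0,0,0]}' -1 30; python3 d.py 635 -1 110
```

```text
time_s: 4.58
position: [0.457, -0.262, 0.0186]
tool_rot: [0.77, 0.638, -0.0, 0.0]
ft_force: [0.6, -0.1, 0.5]
gripper_width: 0.238
grasp_force: 30.0
t 4.58 pos [ 457.  -262.    18.6] psi 79.3 tilt [-0. -0.] w 22.4 F 29.99995619058609
delta cm [28.95 12.64 -9.15]
```

```bash
python3 -m pendant '{"delta_pos":[[0,0,-1.2],[0,0,-2.5],[0.5,0.2,-3],[2,0.9,-1.5],[4,1.75,-0.95],[5,2.2,0],[5,2.2,0],[5,2.2,0],[4,1.7,0],[2.4,1,0],[1.05,0.49,0],[0,0,0]],"twist":[0,0,0,0,0,0,0,0,0,0,0,0]}'; python3 d.py 635 -1 32
```

```text
time_s: 6.08
position: [0.635, -0.0009, 0.1103]
tool_rot: [0.77, 0.638, -0.0, 0.0]
ft_force: [-0.3, -0.3, -0.9]
gripper_width: 0.232
grasp_force: 30.0
t 6.08 pos [635.   -0.9 110.3] psi 79.35 tilt [ 0. -0.] w 21.8 F 29.999909698963165
delta cm [-0.   -0.    7.83]
```

```bash
python3 -m pendant '{"delta_pos":[[0,0,1.2],[0,0,2.2],[0,0,2],[0,0,1.3],[0,0,0.7],[0,0,0.3],[0,0,0.15],[0,0,0]],"twist":[0,0,0,0,0,0,0,0]}'; python3 d.py 635 -1 31
```

```text
time_s: 7.08
position: [0.6353, -0.001, 0.032]
tool_rot: [0.77, 0.638, 0.0, 0.0]
ft_force: [-0.2, 0.4, -0.2]
gripper_width: 0.235
grasp_force: 30.0
t 7.08 pos [635.3  -1.   32. ] psi 79.3 tilt [ 0.001 -0.   ] w 22.1 F 30.000041127204895
delta cm [-0.01 -0.03  0.1 ]
```

```bash
python3 -m pendant '{"delta_pos":[[0,0,0.08],[0,0,0.05],[0,0,0]],"twist":[0,0,0]}'; python3 -m pendant '{"delta_pos":[[0,0,0],[0,0,0],[0,0,0],[0,0,0],[0,0,0],[0,0,0]],"twist":[0,0,0,0,0,0]}' 0.3; python3 d.py 428.8 -87 110
```

```text
time_s: 7.45
position: [0.6352, -0.001, 0.0306]
tool_rot: [0.77, 0.638, 0.0, 0.0]
ft_force: [-1.0, 0.6, 1.7]
gripper_width: 0.234
grasp_force: 30.0
time_s: 8.2
position: [0.635, -0.001, 0.0302]
tool_rot: [0.77, 0.638, -0.0, 0.0]
ft_force: [-0.4, 0.0, -0.0]
gripper_width: 0.651
grasp_force: 0.0
t 8.2 pos [635.   -1.   30.2] psi 79.3 tilt [-0. -0.] w 61.2 F 0.0
delta cm [-12.28 -18.66  -7.98]
```

Contact was felt and the spacer released. Next I move to the gear.

```bash
python3 -m pendant '{"delta_pos":[[0,0,-1.5],[0,0,-3],[0,0,-2.5],[-0.8,-1.3,-1],[-2,-3,0],[-2.8,-4.2,0],[-2.8,-4.2,0],[-2.2,-3.4,0],[-1.2,-1.8,0],[-0.48,-0.76,0],[0,0,0],[0,0,0]],"twist":[0,0,0,0,0,0,0,0,0,0,0,0]}' 0.8; python3 d.py 428.8 -87 19
python3 - <<'E'
from h import *
snap("wrist","w2");snap("top","t2")
E
```

```text
time_s: 9.7
position: [0.4302, -0.087, 0.1103]
tool_rot: [0.77, 0.638, 0.0, 0.0]
ft_force: [0.1, -0.0, -0.4]
gripper_width: 0.899
grasp_force: 0.0
t 9.7 pos [430.2 -87.  110.3] psi 79.32 tilt [ 0.001 -0.   ] w 84.5 F 0.0
delta cm [-0.02 -0.14  9.13]
```

View pics/w2.png

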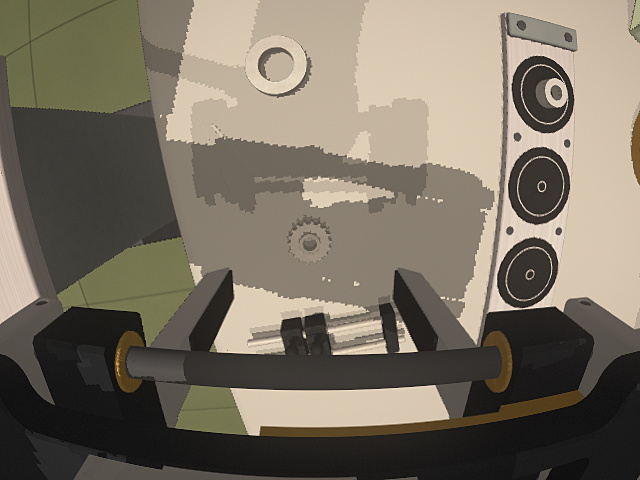

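The spacer sits on seat_a, its top bore at about (557,93), and the gear hub is at (310,242) between the fingers. The vise is clear of both fingers.

```bash
python3 - <<'E'
from h import *
import pickle
s=pickle.load(open("pics/w2.pkl","rb"))
for n,u,v,z in(("spacer",557,93,.026),("a",542,94,.012),("b",541.5,186.5,.012),("gear",310,242,.012),("ring",276,66,.014)): print(n,np.round(at(s,u,v,z,True)*1e3,1))
E
python3 -m pendant '{"delta_pos":[[0,-0.1,1.5],[0,-0.04,2.5],[0,0,2.5],[0,0,1.7],[0,0,0.93],[0,0,0],[0,0,0]],"twist":[0,0,0,0,0,0,0]}' ; python3 d.py 428.8 -87 19
```

```text
spacer [636.7  -2.7  26. ]
a [631.4  -2.2  12. ]
b [620.8 -76.3  12. ]
gear [428.8 -86.5  12. ]
ring [429.4  41.7  14. ]
time_s: 10.68
position: [0.428, -0.0869, 0.0194]
tool_rot: [0.77, 0.638, 0.0, 0.0]
ft_force: [-0.5, -0.4, -0.0]
gripper_width: 0.899
grasp_force: 0.0
t 10.68 pos [428.  -86.9  19.4] psi 79.31 tilt [ 0.001 -0.   ] w 84.5 F 0.0
delta cm [0.   0.08 0.04]
```

```bash
python3 -m pendant '{"delta_pos":[[0,0.08,0.05],[0,0,0],[0,0,0],[0,0,0],[0,0,0],[0,0,0],[0,0,0],[0,0,0],[0,0,0],[0,0,0],[0,0,0]],"twist":[0,0,0,0,0,0,0,0,0,0,0]}' -1 30; python3 d.py 620.5 -75.5 110
```

```text
time_s: 12.05
position: [0.4282, -0.0869, 0.0185]
tool_rot: [0.77, 0.638, -0.0, 0.0]
ft_force: [0.0, -0.2, 0.7]
gripper_width: 0.338
grasp_force: 30.0
t 12.05 pos [428.2 -86.9  18.5] psi 79.3 tilt [-0. -0.] w 31.8 F 30.00010460615158
delta cm [ 4.69 18.68 -9.15]
```

```bash
python3 -m pendant '{"delta_pos":[[0,0,-1.2],[0,0,-2.5],[0.1,0.3,-3],[0.4,1.5,-1.5],[0.7,3,-0.95],[1,4,0],[1,4,0],[0.8,3.2,0],[0.5,1.9,0],[0.19,0.78,0],[0,0,0]],"twist":[0,0,0,0,0,0,0,0,0,0,0]}'; python3 d.py 620.5 -75.5 31.5
```

```text
time_s: 13.42
position: [0.6203, -0.0754, 0.1101]
tool_rot: [0.77, 0.638, -0.0, -0.0]
ft_force: [-0.7, 0.0, -0.2]
gripper_width: 0.339
grasp_force: 30.0
t 13.43 pos [620.3 -75.4 110.1] psi 79.31 tilt [-0. -0.] w 31.9 F 29.99990165233612
delta cm [0.   0.03 7.86]
```

```bash
python3 -m pendant '{"delta_pos":[[0,0,1.2],[0,0,2.2],[0,0,2],[0,0,1.3],[0,0,0.7],[0,0,0.3],[0,0,0.1],[0,0,0]],"twist":[0,0,0,0,0,0,0,0]}'; python3 d.py 620.5 -75.5 30.5
```

```text
time_s: 14.42
position: [0.6209, -0.0756, 0.0324]
tool_rot: [0.77, 0.638, 0.0, 0.0]
ft_force: [-0.4, -0.3, 0.7]
gripper_width: 0.339
grasp_force: 30.0
t 14.43 pos [620.9 -75.6  32.4] psi 79.3 tilt [ 0.001 -0.   ] w 31.9 F 29.999925792217255
delta cm [ 0.   -0.04  0.19]
```

```bash
python3 -m pendant '{"delta_pos":[[0,0,0.1],[0,0,0.08],[0,0,0]],"twist":[0,0,0]}'; python3 -m pendant '{"delta_pos":[[0,0,0],[0,0,0],[0,0,0],[0,0,0],[0,0,0],[0,0,0]],"twist":[0,0,0,0,0,0]}' 0.4; python3 d.py 429.5 43 110
```

```text
time_s: 14.8
position: [0.6207, -0.0755, 0.0305]
tool_rot: [0.77, 0.638, 0.0, 0.0]
ft_force: [-0.3, 0.3, 1.6]
gripper_width: 0.337
grasp_force: 30.0
time_s: 15.55
position: [0.6205, -0.0755, 0.0302]
tool_rot: [0.77, 0.638, -0.0, 0.0]
ft_force: [-0.9, 0.6, -0.2]
gripper_width: 0.701
grasp_force: 0.0
t 15.55 pos [620.5 -75.5  30.2] psi 79.3 tilt [ 0. -0.] w 65.9 F 0.0
delta cm [  8.1  -20.97  -7.99]
```

```bash
python3 -m pendant '{"delta_pos":[[0,0,-1.5],[0,0,-3],[0,0,-2.5],[0.5,-1.3,-1],[1.3,-3.4,0],[1.8,-4.6,0],[1.8,-4.6,0],[1.5,-3.9,0],[0.8,-2.1,0],[0.4,-1.07,0],[0,0,0],[0,0,0]],"twist":[0,0,0,0,0,0,0,0,0,0,0,0]}' 0.9; python3 d.py 429.5 43 19
python3 - <<'E'
from h import *
snap("wrist","w3");snap("top","t3")
E
```

```text
time_s: 17.05
position: [0.431, 0.0426, 0.1103]
tool_rot: [0.77, 0.638, 0.0, 0.001]
ft_force: [0.2, 0.7, -0.2]
gripper_width: 0.949
grasp_force: 0.0
t 17.05 pos [431.   42.6 110.3] psi 79.27 tilt [ 0.001 -0.   ] w 89.2 F 0.0
delta cm [ 0.02 -0.17  9.13]
```

View pics/w3.png

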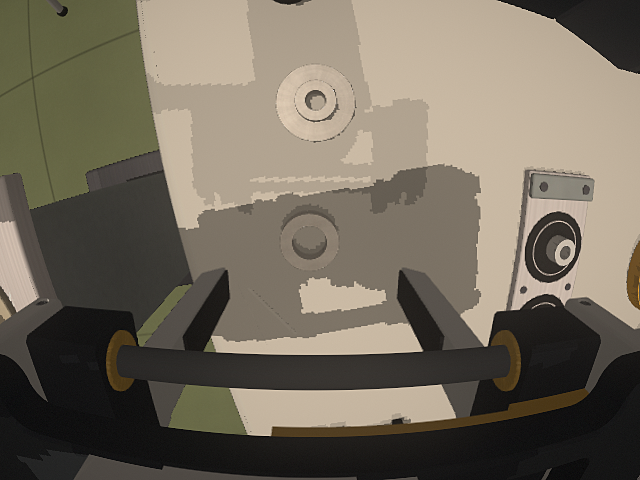

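The ring bore is at (310,242), centred between the fingers. The flange boss top is at (316,100), and the spacer is still on seat_a at (565,252).

```bash
python3 - <<'E'
from h import *
import pickle
s=pickle.load(open("pics/w3.pkl","rb"))
for n,u,v,z in(("spacer",565,252,.026),("flange",317,99.5,.020),("flangedisc",315.5,103,.009),("ring",309.5,242,.014)): print(n,np.round(at(s,u,v,z,True)*1e3,1))
E
python3 -m pendant '{"delta_pos":[[0.02,-0.1,1.5],[0,-0.07,2.5],[0,0,2.5],[0,0,1.7],[0,0,0.93],[0,0,0],[0,0,0]],"twist":[0,0,0,0,0,0,0]}' ; python3 d.py 429.5 43 18.5
```

```text
spacer [635.8  -1.9  26. ]
flange [453.3 141.4  20. ]
flangedisc [452.2 140.3   9. ]
ring [429.5  43.7  14. ]
time_s: 18.02
position: [0.4285, 0.0434, 0.0193]
tool_rot: [0.77, 0.638, 0.0, 0.0]
ft_force: [-0.2, -0.0, 0.4]
gripper_width: 0.951
grasp_force: 0.0
t 18.02 pos [428.5  43.4  19.3] psi 79.29 tilt [ 0.001 -0.   ] w 89.4 F 0.0
delta cm [-0.02  0.11  0.08]
```

```bash
python3 -m pendant '{"delta_pos":[[0,0.1,0.06],[0,0,0],[0,0,0],[0,0,0],[0,0,0],[0,0,0],[0,0,0],[0,0,0],[0,0,0],[0,0,0],[0,0,0]],"twist":[0,0,0,0,0,0,0,0,0,0,0]}' -1 35; python3 d.py 606.3 -149.3 110
```

```text
time_s: 19.4
position: [0.4288, 0.0433, 0.0183]
tool_rot: [0.77, 0.638, -0.0, 0.0]
ft_force: [-0.0, 0.7, 0.6]
gripper_width: 0.451
grasp_force: 35.0
t 19.4 pos [428.8  43.3  18.3] psi 79.29 tilt [-0. -0.] w 42.4 F 35.00041723251343
delta cm [-15.63  21.02  -9.17]
```

```bash
python3 -m pendant '{"delta_pos":[[0,0,-1.2],[0,0,-2.5],[-0.3,0.4,-3],[-1.1,1.5,-1.5],[-2.2,3,-0.97],[-3,4,0],[-3,4,0],[-2.7,3.6,0],[-1.9,2.5,0],[-1.0,1.4,0],[-0.43,0.62,0],[0,0,0]],"twist":[0,0,0,0,0,0,0,0,0,0,0,0]}'; python3 d.py 606.3 -149.3 31.5
```

```text
time_s: 20.9
position: [0.6059, -0.1487, 0.1099]
tool_rot: [0.77, 0.638, -0.0, -0.0]
ft_force: [-0.5, -0.3, -1.9]
gripper_width: 0.453
grasp_force: 35.0
t 20.9 pos [ 605.9 -148.7  109.9] psi 79.31 tilt [-0.001  0.001] w 42.6 F 34.99955892562866
delta cm [-0.05  0.06  7.84]
```

```bash
python3 -m pendant '{"delta_pos":[[0,0,1.2],[0,0,2.2],[0,0,2],[0,0,1.3],[0,0,0.7],[0,0,0.3],[0,0,0.1],[0,0,0]],"twist":[0,0,0,0,0,0,0,0]}'; python3 d.py 606.3 -149.3 30.2
```

```text
time_s: 21.9
position: [0.6067, -0.1494, 0.0324]
tool_rot: [0.77, 0.638, 0.0, 0.0]
ft_force: [0.3, -0.5, -1.6]
gripper_width: 0.453
grasp_force: 35.0
t 21.9 pos [ 606.7 -149.4   32.4] psi 79.29 tilt [ 0.001 -0.   ] w 42.6 F 34.99955892562866
delta cm [ 0.   -0.04  0.22]
```

```bash
python3 -m pendant '{"delta_pos":[[0,0,0.12],[0,0,0.08],[0,0,0]],"twist":[0,0,0]}'; python3 -m pendant '{"delta_pos":[[0,0,0],[0,0,0],[0,0,0],[0,0,0],[0,0,0]],"twist":[0,0,0,0,0]}' 0.6; python3 d.py 452.8 141.3 110
```

```text
time_s: 22.28
position: [0.6065, -0.1493, 0.0303]
tool_rot: [0.77, 0.638, 0.0, 0.0]
ft_force: [0.2, -0.4, 0.6]
gripper_width: 0.452
grasp_force: 35.0
time_s: 22.9
position: [0.6063, -0.1492, 0.0299]
tool_rot: [0.77, 0.638, -0.0, 0.0]
ft_force: [0.1, 0.8, 0.4]
gripper_width: 0.801
grasp_force: 0.0
t 22.9 pos [ 606.3 -149.2   29.9] psi 79.3 tilt [-0. -0.] w 75.3 F 0.0
delta cm [ 25.7  -20.48  -8.01]
```

```bash
python3 -m pendant '{"delta_pos":[[0,0,-1.5],[0,0,-3],[0,0,-2.5],[1.5,-1.2,-1],[3.5,-2.8,0],[4.4,-3.5,0],[4.4,-3.5,0],[4.4,-3.5,0],[4,-3.2,0],[2.4,-1.9,0],[1.1,-0.88,0],[0,0,0]],"twist":[0,0,0,0,0,0,0,0,0,0,0,0]}' 1; python3 d.py 452.8 141.3 19
python3 - <<'E'
from h import *
snap("wrist","w4")
E
```

```text
time_s: 24.4
position: [0.4521, 0.1418, 0.11]
tool_rot: [0.769, 0.639, -0.0, 0.0]
ft_force: [0.5, 0.7, 0.2]
gripper_width: 0.997
grasp_force: 0.0
t 24.4 pos [452.1 141.8 110. ] psi 79.4 tilt [-0. -0.] w 93.7 F 0.0
delta cm [-0.03  0.08  9.1 ]
```

View pics/w4.png

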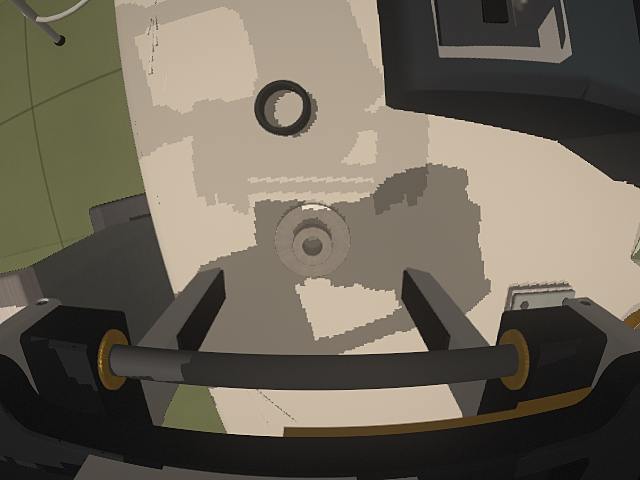

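The flange is centred between the fingers at (312,241). Before descending I check the clearance to the measuring machine, whose corner is at about (388,105).

```bash
python3 - <<'E'
from h import *
import pickle
s=pickle.load(open("pics/w4.pkl","rb"));T=pickle.load(open("pics/top0.pkl","rb"))
print("flange",at(s,312.5,241,.02,True))
for z in (0,.06,.1): print(z,at(s,388,105,z,True).round(3),at(s,560,142,z,True).round(3),at(T,168,270,z).round(3),at(T,198,165,z).round(3))
E
python3 -m pendant '{"delta_pos":[[0,0.05,1.5],[0,0,2],[0,0,1.5]],"twist":[0,0,0]}' ; python3 d.py 452.8 141.3 18.2
```

```text
flange [0.45303939 0.14495543 0.02      ]
0 [0.525 0.231 0.   ] [0.675 0.186 0.   ] [0.533 0.231 0.   ] [0.748 0.152 0.   ]
0.06 [0.512 0.227 0.06 ] [0.629 0.192 0.06 ] [0.522 0.211 0.06 ] [0.723 0.138 0.06 ]
0.1 [0.504 0.224 0.1  ] [0.598 0.196 0.1  ] [0.515 0.198 0.1  ] [0.706 0.128 0.1  ]
time_s: 24.82
position: [0.454, 0.1399, 0.0591]
tool_rot: [0.771, 0.637, -0.0, 0.0]
ft_force: [0.8, 0.8, -0.7]
gripper_width: 1.001
grasp_force: 0.0
t 24.82 pos [454.  139.9  59.1] psi 79.19 tilt [-0.    -0.001] w 94.1 F 0.0
delta cm [ 0.11 -0.15  4.09]
```

Clearance is good: the machine starts at y ≥ 0.19 and the body's corner is at about y 0.16.

```bash
python3 -m pendant '{"delta_pos":[[0.1,-0.05,1.7],[0.05,0,1.2],[0,0,0.75],[0,0,0.4],[0,0,0.03],[0,0,0]],"twist":[0,0,0,0,0,0]}' ; python3 d.py 452.8 142 18.2
```

```text
time_s: 25.58
position: [0.4534, 0.1429, 0.0195]
tool_rot: [0.77, 0.638, 0.0, 0.0]
ft_force: [1.0, -0.7, -0.5]
gripper_width: 0.998
grasp_force: 0.0
t 25.57 pos [453.4 142.9  19.5] psi 79.3 tilt [0.001 0.   ] w 93.8 F 0.0
delta cm [-0.1  -0.05  0.13]
```

```bash
python3 -m pendant '{"delta_pos":[[-0.05,0,0.1],[0,0,0],[0,0,0],[0,0,0],[0,0,0],[0,0,0],[0,0,0],[0,0,0],[0,0,0],[0,0,0]],"twist":[0,0,0,0,0,0,0,0,0,0]}' -1 40; python3 d.py 592.8 -223 110
```

```text
time_s: 26.82
position: [0.4529, 0.1423, 0.0182]
tool_rot: [0.77, 0.638, -0.0, -0.0]
ft_force: [-0.4, 1.3, 1.4]
gripper_width: 0.589
grasp_force: 40.0
t 26.82 pos [452.9 142.3  18.2] psi 79.3 tilt [-0. -0.] w 55.3 F 40.000593066215515
delta cm [-33.3   20.53  -9.18]
```

```bash
python3 -m pendant '{"delta_pos":[[0,0,-1.2],[0,0,-2.5],[-0.5,0.3,-3],[-1.9,1.2,-1.5],[-3.5,2.1,-0.98],[-4.8,2.9,0],[-4.9,3,0],[-4.9,3,0],[-4.9,3,0],[-4,2.5,0],[-2.6,1.6,0],[-1.3,0.93,0]],"twist":[0,0,0,0,0,0,0,0,0,0,0,0]}'; python3 -m pendant '{"delta_pos":[[0,0,0],[0,0,0]],"twist":[0,0]}' >/dev/null; python3 d.py 592.8 -223 31.5
python3 - <<'E'
from h import *
snap("wrist","w5")
E
```

```text
time_s: 28.32
position: [0.5934, -0.2248, 0.1103]
tool_rot: [0.77, 0.637, 0.0, 0.0]
ft_force: [0.0, 1.1, -0.9]
gripper_width: 0.588
grasp_force: 40.0
t 28.57 pos [ 592.3 -221.6  110. ] psi 79.34 tilt [-0.001  0.001] w 55.6 F 39.99979019165039
delta cm [-0.13  0.09  7.85]
```

View pics/w5.png

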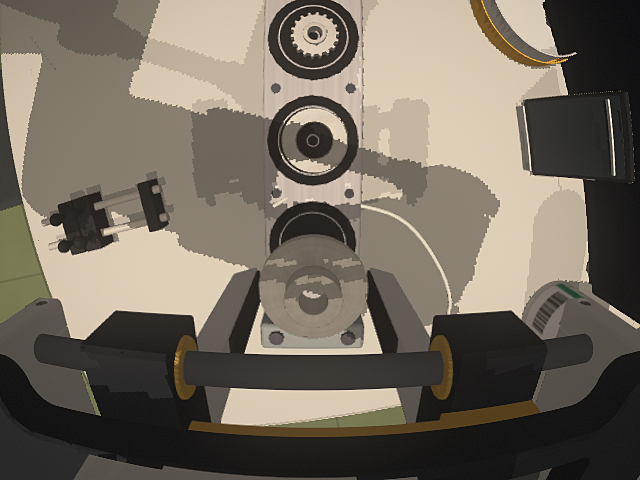

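The flange is held level at (313,288). The ring on seat_c and the gear on seat_b look well centred.

```bash
python3 - <<'E'
from h import *
import pickle
s=pickle.load(open("pics/w5.pkl","rb"))
print(at(s,313.5,288.5,.100,True)*1e3)
E
python3 -m pendant '{"delta_pos":[[-0.08,0.05,1.2],[-0.05,0,2.2],[0,0,2],[0,0,1.3],[0,0,0.7],[0,0,0.3],[0,0,0.1],[0,0,0]],"twist":[0,0,0,0,0,0,0,0]}'; python3 d.py 592.8 -223 30
```

```text
[ 593.25115093 -221.20036823  100.        ]
time_s: 29.62
position: [0.5935, -0.2246, 0.0325]
tool_rot: [0.77, 0.638, 0.0, 0.001]
ft_force: [0.7, -1.1, -0.4]
gripper_width: 0.589
grasp_force: 40.0
t 29.62 pos [ 593.5 -224.6   32.5] psi 79.29 tilt [ 0.001 -0.001] w 55.4 F 39.9996954202652
delta cm [ 0.15 -0.1   0.25]
```

```bash
python3 -m pendant '{"delta_pos":[[0.1,-0.05,0.12],[0,0,0.12],[0,0,0]],"twist":[0,0,0]}'; python3 -m pendant '{"delta_pos":[[0,0,0],[0,0,0],[0,0,0],[0,0,0],[0,0,0],[0,0,0]],"twist":[0,0,0,0,0,0]}' 1; python3 -m pendant '{"delta_pos":[[0,0,-1.5],[0,0,-3],[0,0,-3],[0,0,-3],[-2,-4,-1],[0,-5,0],[0,-5,0],[0,-5,0],[0,-3,0],[0,0,0],[0,0,0]],"twist":[0,0,0,0,0,0,0,0,0,0,0]}'
python3 - <<'E'
from h import *
for n in("scene","top","wrist"): snap(n,n+"9")
a=cv2.imread("pics/top9.png")[170:250,230:440];b=cv2.imread("pics/scene9.png")[195:295,260:450]
cv2.imwrite("pics/f.png",np.vstack([cv2.resize(a,(756,288),interpolation=2),cv2.resize(b,(756,300),interpolation=2)]))
E
```

```text
time_s: 30.0
position: [0.593, -0.2233, 0.0302]
tool_rot: [0.77, 0.638, 0.0, 0.0]
ft_force: [-1.4, 1.2, 3.4]
gripper_width: 0.59
grasp_force: 40.0
time_s: 30.75
position: [0.5929, -0.2233, 0.0295]
tool_rot: [0.77, 0.638, -0.0, 0.0]
ft_force: [0.5, -0.2, 1.1]
gripper_width: 0.999
grasp_force: 0.0
time_s: 32.12
position: [0.3745, -0.203, 0.1456]
tool_rot: [0.77, 0.638, 0.0, 0.002]
ft_force: [-0.0, -0.4, -0.4]
gripper_width: 1.001
grasp_force: 0.0
```

View pics/f.png

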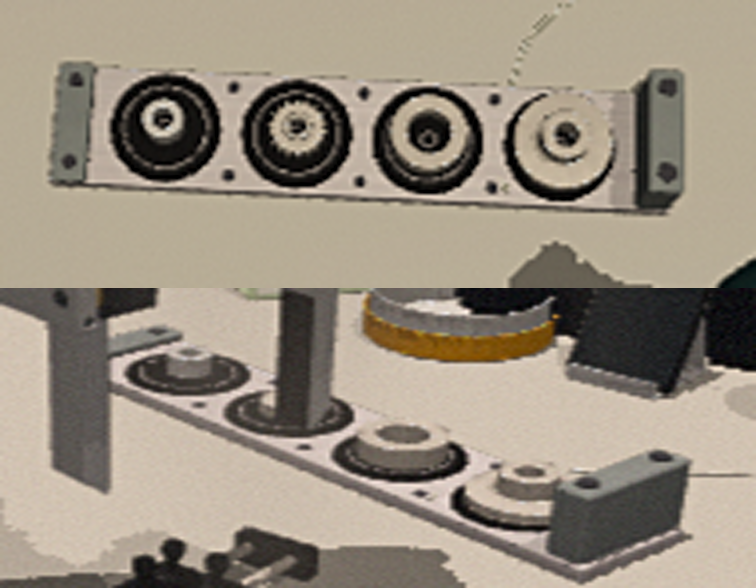

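All four parts lie flat on their seats in the right order, with the flange next to the end stop. One numeric check, then I hand in.

```bash
python3 - <<'E'
from h import *
import pickle
T=pickle.load(open("pics/top9.pkl","rb"))
S={"a":(635,-1.2),"b":(620.5,-75.4),"c":(606.3,-149.3),"d":(592.6,-223)}
ok=True
for n,u,v,z in(("a",163,120,.026),("b",298,126,.024),("c",429,130,.026),("d",568,135,.032)):
    e=at(T,230+u/3.6-.4,170+v/3.6-.4,z)[:2]*1e3-S[n]; print(n,e.round(1)); ok&=np.hypot(*e)<7
if ok: print(arm.close_job())
E
```

```text
a [-0.3 -0.5]
b [ 0.7 -1.1]
c [1.9 0.2]
d [ 0.4 -1.8]
the job is handed in; nothing more can be done
None
```

The job is handed in: flange, ring gauge, gear and spacer sit flat on seats d, c, b and a in that order from the end stop, each about 2 mm or less from its seat centre, at about 32 s of the 102 s allowed.

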